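# Put the carving bench's wedges away by size

### The arm

A 7-joint arm with a two-finger parallel gripper is mounted at the origin on the work surface. World frame = base frame: x ahead of the robot, y to its left, z up, the work surface at z = 0. Lengths are in m, angles in rad, forces in N, time in s.
With the tool pointing down it reaches from about 0.425 to 0.875 m from the base axis. Payload 4.7 kg.
Tool frame: the origin (TCP) lies at the very end of the fingers, on their centre line; the grasp point (between the pads) lies behind it (ctrl.tcp_to_grasp is the z of the grasp point in the tool frame, in m); z points along the fingers, y is the line along which they close (so a half turn about z gives the same grasp; the last joint's range is limited). The gripper opens to 87 mm and grips with 3 to 60 N. Pads are 19 mm wide; open, the fingers measure 117 mm over their backs; the gripper's body (75 mm by 190 mm) begins 51 mm behind the grasp point.
Start: joints at [-1.099, 0.321, -0.07, 1.45, 0.023, 1.371, -0.057], TCP at [0.287, 0.583, 0.223] pointing down, gripper open.
Joint ranges: [-2.86, 2.86], [-0.3, 2.09], [-1.38, 1.24], [0.06, 2.45], [-1.56, 4.7], [0.09, 2.05], [-2.69, 2.69]. Speed limits (rad/s): [2.57, 2.57, 3.14, 3.14, 3.14, 3.14, 3.14].

### API

Orientations are given as a rotation vector (axis times angle).
In Python, from bench import ctrl gives the robot as it stands.
- The arm moves only by the tool step_arm, never from a script. Its argument "targets" is a list of rows, each a list of 7 numbers: the shift along the world's x, y, z in cm, then the turn, a rotation vector about the world's x, y, z in degrees, then the opening, from 0 (shut) to 1 (fully open). A call has exactly 5 rows; each row shifts and turns the commanded pose from where the row before left it; what a row does not reach is not made up. A row lasts 1/12 s, in which the tool goes at most 41.7 mm and 7.16 degrees, less where a joint would pass 70% of its speed; a pose out of reach is approached as far as the arm can. A call with a gripper value outside its range is refused whole. The fingers move at their own pace and stop on an object; "force" is the grip in N (left out, the last holds). Time passes only in rows, so rows that do not move let the fingers close, or fill a call up. It gives the time, the measured TCP pose, the force, the opening and the grip force at its end, in the units of the state.
- ctrl.get_state(): the state, without advancing time (a new reading comes with each control period).
- ctrl.get_image(name): name is "scene" or "top" or "wrist"; returns (picture, depth): 480x640x3 uint8, red, green, blue; 480x640 float32, m along the optical axis (not along the pixel's ray), 0 where there is no reading.
- ctrl.camera_params(name): a dict with "intrinsics" (3x3 intrinsics, pixels), "rvec" (rotation vector, rad) and "tvec" (3), from world to camera coordinates, as OpenCV has them; the wrist camera has in their place "hand_eye" (4x4, takes a point from camera to tool coordinates, whose origin is the TCP and whose axes are the flange's). Camera axes: x right, y down, z forward; pixel columns grow to the right and rows downward; lengths in m; the calibration is good to about 2 mm. A picture is of the moment at which its call begins: read the wrist's pose just before it. camera_params takes no time and is no camera call.
- ctrl.close_job(): hands the job in; it is judged then, once.
The state is a dict: "time": time; "joint_positions": joint angles; "qd": joint speeds; "joint_torque": joint torques, N m; "position": TCP position; "tool_rot": TCP orientation; "ft_force": force on the tool from outside, world axes, zero at the start; "torque": the same for the moment, N m; "grip_width": opening from 0.0 (shut) to 1.0 (fully open); "grip_force": force on a finger pad.
Only numpy, scipy, OpenCV 4.12 (cv2) and the standard library are available. Lean on these libraries where they do the work, as an engineer would, in place of code of your own. Each camera call takes 0.05 s, during which the arm holds its last target. There are 200 camera calls.

### The job

Draw the wooden wedge out from under the hinged carving board without lifting the board, so that the board comes down flat, and put all four wooden wedges away, each lying on its flat underside between the end stops of the cradle made to its length (smallest wedge in the smallest cradle, and so on up). The plain rectangular wooden block is not a wedge: leave it where it is.

Things in the scene. Friction and masses are not known exactly. Their poses are not given: they have to be found in the camera images.
- wedge_small: smallest of four plain pale wooden wedges, loose on the bench. 75 mm long (x axis), 26 mm wide (y), about 23 g. Vertical sides, flat underside, top sloping evenly from 26.5 mm high at the thick end (-x) to 7 mm at the thin end (+x). Origin: centre of the underside, z up.
- wedge_medium: second smallest of four plain pale wooden wedges, loose on the bench. 95 mm long (x axis), 30 mm wide (y), about 39 g. Vertical sides, flat underside, top sloping evenly from 31.7 mm high at the thick end (-x) to 7 mm at the thin end (+x). Origin: centre of the underside, z up.
- wedge_large: second longest of four plain pale wooden wedges, driven thin end first under the carving board. 115 mm long (x axis), 34 mm wide (y), about 60 g. Vertical sides, flat underside, top sloping evenly from 36.9 mm high at the thick end (-x) to 7 mm at the thin end (+x). Origin: centre of the underside, z up. 50 to 58 mm of its thick end stick out, towards the robot.
- wedge_longest: longest of four plain pale wooden wedges, loose on the bench. 135 mm long (x axis), 38 mm wide (y), about 88 g. Vertical sides, flat underside, top sloping evenly from 42.1 mm high at the thick end (-x) to 7 mm at the thin end (+x). Origin: centre of the underside, z up.
- cradle_small: smallest of four cradles fixed to the bench, for the 75 mm wedge: grey base plate 105 mm long (x), 44 mm wide (y), its top 4 mm above the bench, with a dark stop 6 mm thick, 12 mm high across each end, 93 mm between them; long sides open. The wedge lies along x, either end first. Origin: centre of the underside, z up.
- cradle_medium: second smallest of four cradles fixed to the bench, for the 95 mm wedge: grey base plate 125 mm long (x), 48 mm wide (y), its top 4 mm above the bench, with a dark stop 6 mm thick, 12 mm high across each end, 113 mm between them; long sides open. The wedge lies along x, either end first. Origin: centre of the underside, z up.
- cradle_large: second longest of four cradles fixed to the bench, for the 115 mm wedge: grey base plate 145 mm long (x), 52 mm wide (y), its top 4 mm above the bench, with a dark stop 6 mm thick, 12 mm high across each end, 133 mm between them; long sides open. The wedge lies along x, either end first. Origin: centre of the underside, z up.
- cradle_longest: longest of four cradles fixed to the bench, for the 135 mm wedge: grey base plate 165 mm long (x), 56 mm wide (y), its top 4 mm above the bench, with a dark stop 6 mm thick, 12 mm high across each end, 153 mm between them; long sides open. The wedge lies along x, either end first. Origin: centre of the underside, z up.
- board_edge (a point): middle of the lower front edge of the carving board, 8 mm above the bench when flat, about 22 mm at the start, resting across the second longest wedge. x: to the far hinge, 220 mm away; y: along the edge. Board 196 mm wide, 15 mm thick, with a red stone slab 28 mm thick from 70 mm behind this edge; about 1.9 kg. The wedge comes out along its own -x against about 5 to 12 N, clear after 70 mm.
- block: plain rectangular sanding block of the same pale wood, not a wedge: 110 mm (x) by 40 mm (y), 26 mm high all along, loose on the bench. To be left where it is. Origin: centre of the underside.

How it is judged:
By the outcome, as a careful person would: the job done as asked, in the order asked, and still so for the second after the job is handed in, with the robot touching nothing.
It also fails if it takes over 118 s, if anything falls off the work surface, if the arm or the gripper's body presses on something with over 40 N, if the wrist force passes 120 N, or if a joint passes its speed limit or range.

## Working session

There is one attempt and no reset: what is moved stays moved. The work goes in short steps, Python scripts to look and compute and a tool call to move; the robot and the scene stay as the last step left them, time stands still between calls to the robot, and variables do not carry over. Pictures are saved under pics/ and viewed, at most 14 in all, crops included, and the job is handed in when it is done.

Besides the shell and the picture viewer there is one more tool, called as name(argument=value, ...) on one line, values as JSON. step_arm: Moves the arm, as the interface text tells. Its arguments: {"type":"object","properties":{"targets":{"type":"array"},"force":{"type":"number"}},"required":["targets"]}

```bash
ls; mkdir -p pics
python3 - <<'E'
from bench import ctrl
import cv2,numpy as np
s=ctrl.get_state();print(s['time'],s['position'],s['tool_rot'],s['grip_width'],ctrl.tcp_to_grasp)
for n in('top','scene'):
    p,d=ctrl.get_image(n);np.savez(f'pics/{n}0.npz',p=p,d=d);cv2.imwrite(f'pics/{n}0.png',p[:,:,::-1]);c=ctrl.camera_params(n);print(n,c)
E
```

```text
pics
0.0 [0.28711503 0.58255645 0.22149603] [-7.12697375e-01 -3.05937956e+00  2.87813959e-03] 0.9991510382741624 -0.0187
top {'intrinsics': array([[464.75848337,   0.        , 317.59455161],
       [  0.        , 464.75848337, 234.48538379],
       [  0.        ,   0.        ,   1.        ]]), 'rvec': array([ 2.13892091, -2.20066775,  0.09725046]), 'tvec': array([-0.02081114,  0.57252171,  1.02637353])}
scene {'intrinsics': array([[518.02357376,   0.        , 319.0985134 ],
       [  0.        , 518.02357376, 230.36438775],
       [  0.        ,   0.        ,   1.        ]]), 'rvec': array([ 0.71354144,  2.679429  , -1.05787105]), 'tvec': array([ 0.48464248, -0.1624194 ,  1.32960932])}
```

View pics/top0.png

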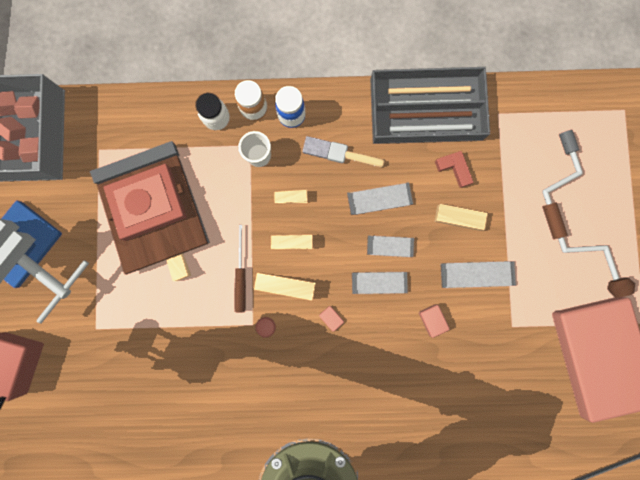

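View pics/scene0.png

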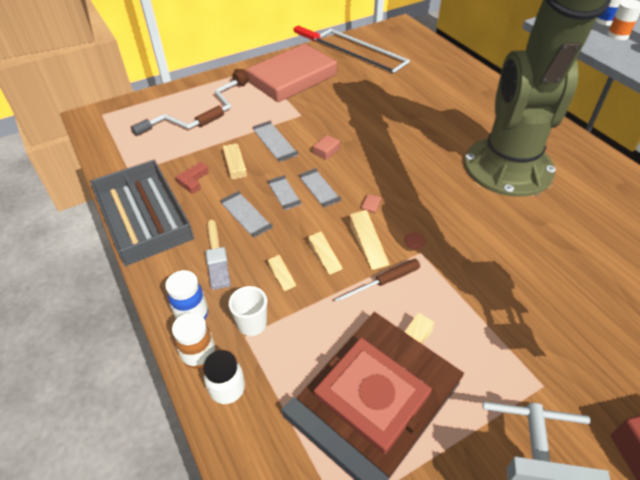

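The top view (up = +x, right = −y) shows pale pieces at (291,197), (291,242), (284,286) and (462,217). The trapped wedge's butt is at (177,266), below the board. Grey cradles are at (380,198), (391,246), (380,283) and (478,274). Next I'll measure them.

```bash
cat > h.py <<'E'
import cv2,numpy as np
from scipy.spatial.transform import Rotation as R
from bench import ctrl
def cloud(n,d,st=None):
    c=ctrl.camera_params(n);K=c['intrinsics'];v,u=np.indices(d.shape)
    P=np.stack([(u-K[0,2])/K[0,0]*d,(v-K[1,2])/K[1,1]*d,d],-1)
    if n=='wrist':
        H=c['hand_eye'];T=R.from_rotvec(st['tool_rot']).as_matrix()
        return (P@H[:3,:3].T+H[:3,3])@T.T+st['position']
    M=R.from_rotvec(c['rvec']).as_matrix();return (P-c['tvec'])@M
def pale(p):
    h=cv2.cvtColor(p,cv2.COLOR_RGB2HSV);return cv2.inRange(h,(18,60,150),(32,255,255))
def grey(p):
    h=cv2.cvtColor(p,cv2.COLOR_RGB2HSV);return cv2.inRange(h,(0,0,40),(180,60,215))
def comps(m,amin=150,amax=6000):
    m=cv2.morphologyEx(m,cv2.MORPH_OPEN,np.ones((3,3)))
    n,l,s,c=cv2.connectedComponentsWithStats(m)
    return [(l==i,c[i]) for i in range(1,n) if amin<s[i,4]<amax]
def rect(X):
    (cx,cy),(w,h),a=cv2.minAreaRect((X[:,:2]*1000).astype(np.float32))
    if w<h:w,h,a=h,w,a+90
    a=(a+90)%180-90
    return cx,cy,w,h,a
E
python3 - <<'E'
from h import *
z=np.load('pics/top0.npz');p,d=z['p'],z['d'];W=cloud('top',d)
print('bench z',np.median(W[300:320,300:500,2]), np.std(W[330:340,100:120,2]))
for nm,f in(('pale',pale),('grey',grey)):
    for m,c in comps(f(p)):
        X=W[m];r=rect(X);a=np.radians(r[4]);t=((X[:,:2]*1000-r[:2])@[np.cos(a),np.sin(a)])
        zs=[round(1000*float(np.median(X[(t>q*r[2]/2-5)&(t<q*r[2]/2+5),2])),1) if ((t>q*r[2]/2-5)&(t<q*r[2]/2+5)).any() else None for q in(-.85,-.4,0,.4,.85)]
        print(nm,c.round(0),np.round(r,1),zs)
im=cv2.resize(p[120:330,80:530],None,fx=1.77,fy=1.77,interpolation=cv2.INTER_CUBIC);cv2.imwrite('pics/crop1.png',im[:,:,::-1])
E
```

```text
bench z 0.00027860604926190904 0.0021231454475420766
pale [429.  89.] [ 735.7 -165.2  564.3  147.6  -39.7] [None, None, None, None, 25.3]
pale [364. 159.] [ 609.  -117.8  301.5   89.1  -12.6] [None, None, None, None, 16.0]
pale [291. 196.] [574.1  11.5 217.8  76.6   8. ] [None, None, None, None, 16.7]
pale [461. 216.] [ 565.  -224.4  402.7   81.   -74.3] [None, None, None, None, 26.4]
pale [293. 241.] [543.6  -1.4 150.2  68.2  53.6] [None, None, 27.9, 19.9, 8.2]
pale [177. 267.] [502.2 136.  356.3  54.2  88.9] [None, None, None, None, 29.9]
pale [288. 288.] [452.9  34.9 150.6  45.1  87.1] [None, 34.3, 27.0, 18.6, 10.7]
grey [213. 111.] [671.6  95.6 481.5  59.4  27.4] [None, None, None, None, 84.1]
grey [256. 113.] [867.2  95.5  65.   27.9 -52.8] [32.5, 35.0, 31.0, 37.7, 21.2]
grey [294. 121.] [661.2  -1.4 384.   52.7   4.1] [None, None, None, None, 54.7]
grey [569. 142.] [ 640.  -341.1  685.3   53.4  -65.1] [None, None, None, None, 24.4]
grey [253. 147.] [628.1  47.7 356.3  54.2  21. ] [None, None, None, None, 5.7]
grey [316. 147.] [639.7 -26.5 331.7  62.8  -5.6] [None, None, None, None, 17.4]
grey [134. 162.] [664.1 191.7 584.6 155.5  65.4] [None, None, None, None, 29.1]
grey [380. 198.] [ 607.6 -124.4  298.   112.8  -52.1] [None, None, 12.0, 3.8, 4.7]
grey [ 24. 257.] [477.9 321.4 712.2 140.6  77.8] [None, None, None, None, 118.9]
grey [391. 246.] [ 529.5 -145.1  227.1   68.8  -77.6] [None, None, None, 4.4, 4.5]
grey [478. 274.] [ 472.2 -265.4  447.7   56.4  -89.9] [None, None, None, 4.4, 4.0]
grey [379. 282.] [ 460.3 -140.3  198.1   48.1   88.3] [4.5, 4.3, 3.6, None, None]
grey [609. 468.] [  43.9 -656.9  146.4    6.4  -71.5] [15.2, 13.3, 13.9, 15.2, 14.4]
```

View pics/crop1.png

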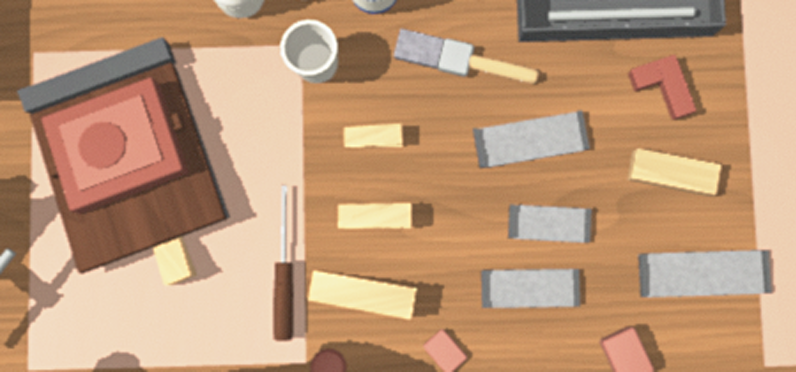

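```bash
cat >> h.py <<'E'
def report(W,m,c,nm):
    X=W[m&np.isfinite(W[...,2])];X=X[(X[:,2]>-.004)&(X[:,2]<.06)]
    med=np.median(X[:,:2],0);X=X[np.linalg.norm(X[:,:2]-med,axis=1)<.1];r=rect(X);a=np.radians(r[4]);t=((X[:,:2]*1000-r[:2])@[np.cos(a),np.sin(a)])
    zs=[]
    for q in(-.85,-.4,0,.4,.85):
        k=abs(t-q*r[2]/2)<5;zs.append(round(1000*float(np.median(X[k,2])),1) if k.any() else None)
    print(nm,c.round(0),np.round(r,1),zs,len(X))
E
python3 - <<'E'
from h import *
z=np.load('pics/top0.npz');p,d=z['p'],z['d'];W=cloud('top',d);W[d<=0]=np.nan
c=ctrl.camera_params('top');print('cam',-R.from_rotvec(c['rvec']).as_matrix().T@c['tvec'])
for nm,f in(('pale',pale),('grey',grey)):
    for m,c in comps(f(p)):
        if c[1]>190 and 150<c[0]<530: report(W,m,c,nm)
# board: brown front-lower edge
h=cv2.cvtColor(p,cv2.COLOR_RGB2HSV)
for u,v in((122,263),(205,240),(123,270),(160,250),(190,240),(380,198),(352,198),(410,196)):print(u,v,h[v,u],W[v,u].round(4))
E
```

```text
cam [ 0.47155594 -0.04152158  1.07590324]
pale [291. 196.] [664.3  25.   76.5  28.4  88.2] [24.2, 20.4, 16.2, 12.3, 7.9] 378
pale [461. 216.] [ 604.  -365.1  109.    39.7   76.8] [26.9, 26.4, 25.8, 26.1, 25.9] 816
pale [293. 241.] [558.6  24.7  93.7  30.4  86.6] [29.0, 23.4, 19.5, 14.0, 8.4] 493
pale [177. 267.] [504.4 287.7  51.4  44.5  19.4] [35.4, 32.0, 29.7, 27.2, 23.4] 330
pale [288. 288.] [456.9  42.8 134.   39.8  78.5] [39.2, 31.5, 24.0, 17.4, 10.1] 826
grey [380. 198.] [ 654.5 -184.8  148.6   53.2  -81.9] [3.9, 4.2, 4.2, 4.4, 5.8] 1391
grey [391. 246.] [ 542.8 -204.5  106.6   44.9   86. ] [8.1, 3.8, 4.2, 4.0, 4.7] 875
grey [478. 274.] [ 472.4 -402.9  172.6   56.4  -89.9] [4.1, 4.2, 4.3, 3.5, 8.1] 1811
grey [379. 282.] [ 459.3 -175.6  127.4   48.1   88.3] [6.7, 3.8, 4.4, 3.4, 4.8] 1174
122 263 [ 10 126 125] [0.5194 0.4036 0.0343]
205 240 [ 11 120 100] [0.5656 0.216  0.0375]
123 270 [ 10 111 129] [0.5035 0.3993 0.0386]
160 250 [  9 128 136] [0.5461 0.3178 0.0354]
190 240 [ 10 124 121] [0.5668 0.2505 0.0346]
380 198 [ 15   5 191] [ 0.6554 -0.1851  0.0027]
352 198 [ 20   6 134] [ 0.657  -0.1196  0.0043]
410 196 [ 30   4 121] [ 0.6564 -0.2533  0.0125]
```

The pieces are identified: small wedge at (664,25) mm, medium at (559,25), longest at (457,43), all with the thick end towards −y. The block is at (604,−365), and its height is constant at 26 mm, so it stays. The trapped wedge's butt is at (504,288). I'll hover over it and use the wrist camera.

step_arm(targets=[[2, -3, 0, 0, 0, 4.5, 1], [2, -3, 0, 0, 0, 4.5, 1], [2, -3, 0, 0, 0, 4.5, 1], [2, -3, 0, 0, 0, 4.5, 1], [2, -3, 0, 0, 0, 4.5, 1]], force=45)

```text
time: 0.52
position: [0.3878, 0.4313, 0.2221]
tool_rot: [-0.096, -3.14, 0.001]
ft_force: [0.2, 0.1, 0.3]
grip_width: 0.999
grip_force: 0.0
```

step_arm(targets=[[2, -3, 0, 0, 0, 4.5, 1], [2, -3, 0, 0, 0, 4.5, 1], [2, -3, 0, 0, 0, 4.5, 1], [2, -3, 0, 0, 0, 4.5, 1], [1, -3, 0, 0, 0, 4.5, 1]])

```text
time: 0.93
position: [0.4792, 0.2805, 0.2221]
tool_rot: [-0.515, 3.099, -0.001]
ft_force: [0.2, -1.2, -0.4]
grip_width: 0.998
grip_force: 0.0
```

```bash
cat >> h.py <<'E'
def yaw(st):  # yaw of tool y (closing line), tilt of z
    T=R.from_rotvec(st['tool_rot']).as_matrix();return np.degrees(np.arctan2(T[1,1],T[0,1])),T[:,2].round(3)
def look(n,name):
    st=ctrl.get_state();p,d=ctrl.get_image(n);cv2.imwrite(f'pics/{name}.png',p[:,:,::-1]);np.savez(f'pics/{name}.npz',p=p,d=d)
    W=cloud(n,d,st);W[d<=0]=np.nan;return st,p,d,W
E
python3 - <<'E'
from h import *
st,p,d,W=look('wrist','w1');print(st['time'],st['position'],yaw(st))
st,p,d,W=look('wrist','w1');
for m,c in comps(pale(p),400,60000):
    X=W[m];X=X[np.isfinite(X[:,2])];X=X[(X[:,2]>0)&(X[:,2]<.06)]
    print(c,len(X))
    if len(X)<300: continue
    A=np.c_[X[:,:2],np.ones(len(X))];k=np.ones(len(X),bool)
    for _ in range(8):
        s=np.linalg.lstsq(A[k],X[k,2],rcond=None)[0];k=abs(A@s-X[:,2])<.003
    g=-s[:2];print('plane',s,'slope',np.hypot(*g),'yaw',np.degrees(np.arctan2(g[1],g[0])),'rect',np.round(rect(X[k]),1),k.mean())
E
```

```text
0.9333 [0.47915333 0.28053223 0.22211078] (np.float64(108.88523888001967), array([ 0.001, -0.001, -1.   ]))
[119.52706553 111.12250712] 6253
plane [-0.04977764 -0.25502237  0.05790054] slope 0.25983499429748547 yaw 78.95534238216315 rect [455.5  44.8 136.8  38.5  78.7] 0.9280345434191588
[ 97.42930757 199.67085346] 3015
plane [-0.00332579 -0.26011908  0.02714951] slope 0.26014034289734256 yaw 89.26747635984142 rect [556.1  26.5  95.8  31.2  88.1] 0.8769485903814263
[333.39466484 230.13543092] 1438
plane [-0.24135846 -0.09142459  0.17730313] slope 0.2580937138041379 yaw 20.74627418722951 rect [504.2 285.   51.9  33.9  20.6] 0.9019471488178025
[ 74.68518519 268.61728395] 471
plane [ 1.73792314 -0.22588227 -1.11281876] slope 1.752540912013669 yaw 172.59463558014457 rect [650.   12.4  46.3   7.6 -85.6] 0.3184713375796178
```

View pics/w1.png

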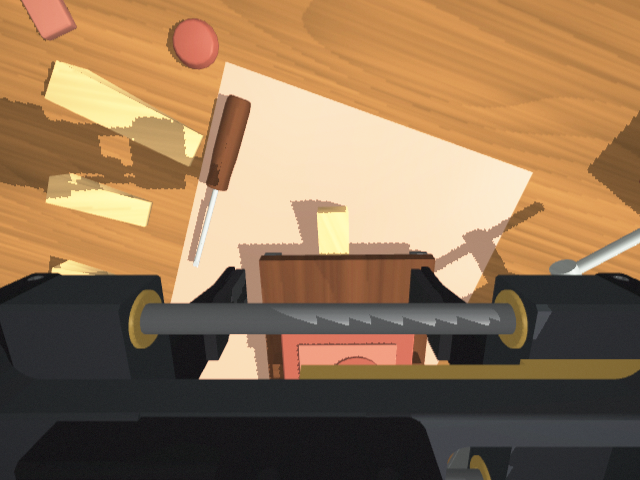

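The wrist view shows the wedge butt at (333,230) in front of the board, with about 52 mm exposed and a yaw of 20.7°. The grip point will be (0.500, 0.2835). I'll descend.

step_arm(targets=[[0.5, 0, -3.5, 0, 0, 0.9, 1], [0.5, 0, -3.5, 0, 0, 0.9, 1], [0.5, 0, -3.5, 0, 0, 0, 1], [0.5, 0, -3.5, 0, 0, 0, 1], [0, 0, 0, 0, 0, 0, 1]])

```text
time: 1.45
position: [0.4927, 0.2805, 0.075]
tool_rot: [0.558, -3.079, 0.008]
ft_force: [-1.2, -0.9, 1.0]
grip_width: 1.004
grip_force: 0.0
```

step_arm(targets=[[0.7, 0.3, -2.5, 0, 0, 0, 1], [0, 0, -2.5, 0, 0, 0, 1], [0, 0, -1.5, 0, 0, 0, 1], [0, 0, -0.4, 0, 0, 0, 1], [0, 0, 0, 0, 0, 0, 1]])

```text
time: 1.87
position: [0.5036, 0.2864, 0.0136]
tool_rot: [0.561, -3.09, 0.0]
ft_force: [-0.1, 0.2, 0.6]
grip_width: 1.0
grip_force: 0.0
```

step_arm(targets=[[-0.3, -0.2, -0.6, 0, 0, 0, 1], [0, 0, 0, 0, 0, 0, 1], [0, 0, 0, 0, 0, 0, 0], [0, 0, 0, 0, 0, 0, 0], [0, 0, 0, 0, 0, 0, 0]], force=45)

```text
time: 2.28
position: [0.5018, 0.2844, 0.0085]
tool_rot: [-0.56, 3.09, 0.001]
ft_force: [-0.1, 0.1, -0.3]
grip_width: 0.852
grip_force: 0.0
```

step_arm(targets=[[0, 0, 0, 0, 0, 0, 0], [0, 0, 0, 0, 0, 0, 0], [0, 0, 0, 0, 0, 0, 0], [0, 0, 0, 0, 0, 0, 0], [0, 0, 0, 0, 0, 0, 0]])

```text
time: 2.7
position: [0.5013, 0.2841, 0.0076]
tool_rot: [-0.561, 3.091, 0.0]
ft_force: [-0.2, -0.5, 0.1]
grip_width: 0.48
grip_force: 0.0
```

step_arm(targets=[[0, 0, 0, 0, 0, 0, 0], [0, 0, 0, 0, 0, 0, 0], [0, 0, 0, 0, 0, 0, 0], [0, 0, 0, 0, 0, 0, 0], [0, 0, 0, 0, 0, 0, 0]])

```text
time: 3.12
position: [0.5013, 0.2841, 0.0075]
tool_rot: [0.561, -3.091, -0.0]
ft_force: [-0.4, -0.3, -0.1]
grip_width: 0.385
grip_force: 45.0
```

step_arm(targets=[[-0.5, -0.19, 0, 0, 0, 0, 0], [-0.75, -0.28, 0, 0, 0, 0, 0], [-0.75, -0.28, 0, 0, 0, 0, 0], [-0.75, -0.28, 0, 0, 0, 0, 0], [-0.75, -0.28, 0, 0, 0, 0, 0]])

```text
time: 3.53
position: [0.4655, 0.2706, 0.0076]
tool_rot: [-0.561, 3.091, 0.0]
ft_force: [1.7, 1.6, -3.5]
grip_width: 0.384
grip_force: 45.0
```

step_arm(targets=[[-0.75, -0.28, 0, 0, 0, 0, 0], [-0.75, -0.28, 0, 0, 0, 0, 0], [-0.75, -0.28, 0, 0, 0, 0, 0], [-0.75, -0.28, 0, 0, 0, 0, 0], [-0.75, -0.28, 0, 0, 0, 0, 0]])

```text
time: 3.95
position: [0.4274, 0.2565, 0.0076]
tool_rot: [0.561, -3.09, 0.0]
ft_force: [1.0, 0.7, -0.8]
grip_width: 0.386
grip_force: 45.0
```

step_arm(targets=[[-0.6, -0.22, 0, 0, 0, 0, 0], [-0.6, -0.22, 0, 0, 0, 0, 0], [0, 0, 0, 0, 0, 0, 0], [0, 0, 0, 0, 0, 0, 0], [0, 0, 0, 0, 0, 0, 0]])

```text
time: 4.37
position: [0.417, 0.2527, 0.0076]
tool_rot: [-0.561, 3.091, 0.0]
ft_force: [-0.4, -0.2, 0.1]
grip_width: 0.387
grip_force: 45.0
```

Run:
```python
from h import *
st,p,d,W=look('top','t2');print(st['time'],st['position'],yaw(st))
for u,v in((122,263),(205,240),(160,250),(190,240)):print(np.nanmedian(W[v-2:v+3,u-2:u+3].reshape(-1,3),0).round(4))
cv2.imwrite('pics/t2c.png',cv2.resize(p[120:340,60:330],None,fx=2,fy=2)[:,:,::-1])
# refine cradles: dark stop clusters within grey mask
for m,c in comps(grey(p)):
    if c[1]>190 and 340<c[0]<530: report(W,m,c,'grey'); X=W[m];X=X[np.isfinite(X[:,2])]; q=X[:,:2]-X[:,:2].mean(0); w,V=np.linalg.eigh(q.T@q); print(' pca',np.degrees(np.arctan2(V[1,1],V[0,1])), X[:,:2].mean(0).round(4))
```

```text
4.3667 [0.41699427 0.25267364 0.00764354] (np.float64(110.56906875192905), array([ 0.,  0., -1.]))
[0.5208 0.4175 0.003 ]
[0.5671 0.2197 0.0212]
[0.5471 0.3227 0.0219]
[0.5679 0.2545 0.0225]
grey [380. 199.] [ 654.2 -184.9  148.7   52.8  -81.5] [3.8, 4.0, 4.3, 3.7, 6.0] 1386
 pca 98.41002980661261 [ 0.6538 -0.1846]
grey [391. 246.] [ 542.8 -204.5  107.6   44.9   85.6] [10.0, 3.4, 3.6, 4.0, 5.1] 870
 pca 85.40428079629072 [ 0.5426 -0.2048]
grey [478. 274.] [ 472.3 -402.6  172.2   56.2  -89.8] [4.6, 4.4, 4.2, 4.9, 7.6] 1810
 pca 90.26724640119227 [ 0.4722 -0.4017]
grey [379. 283.] [ 459.3 -176.   127.9   48.2   88.4] [8.9, 4.2, 3.7, 3.5, 4.2] 1179
 pca 89.5768427924013 [ 0.4592 -0.1754]
```

View pics/t2c.png

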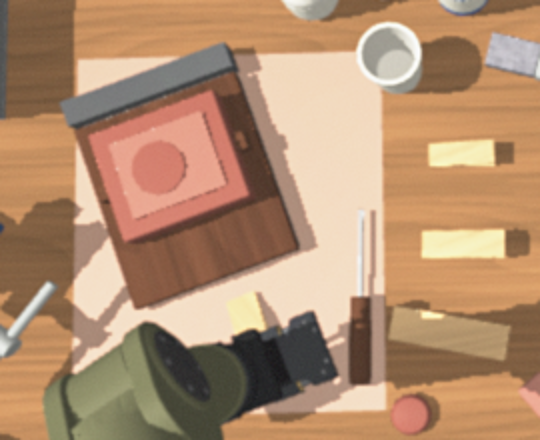

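The board is now flat, with its top at about 22 mm. The wedge is out and held in the gripper, just below the board front at around (245,312) in the crop. I'll carry it to the large cradle.

step_arm(targets=[[0, 0, 2, 0, 0, 0, 0], [0, 0, 3.5, 0, 0, 0, 0], [0, 0, 3.5, 0, 0, 0, 0], [1.4, -2.5, 2, 0, 0, -6.4, 0], [1.4, -2.5, 0, 0, 0, -6.4, 0]])

```text
time: 4.83
position: [0.4481, 0.2053, 0.1229]
tool_rot: [-0.211, 3.126, 0.007]
ft_force: [1.2, -0.5, -1.1]
grip_width: 0.388
grip_force: 45.0
```

step_arm(targets=[[1.4, -2.5, 0, 0, 0, -6.4, 0], [1.4, -2.5, 0, 0, 0, -6.4, 0], [1.4, -2.5, 0, 0, 0, -6.4, 0], [1.4, -2.5, 0, 0, 0, -6.4, 0], [1.4, -2.5, 0, 0, 0, -6.4, 0]])

```text
time: 5.25
position: [0.5156, 0.0762, 0.1176]
tool_rot: [0.668, 3.07, 0.0]
ft_force: [0.3, -0.2, -0.7]
grip_width: 0.387
grip_force: 45.0
```

step_arm(targets=[[1.4, -2.5, 0, 0, 0, -6.4, 0], [1.4, -2.5, 0, 0, 0, -6.4, 0], [1.4, -2.5, 0, 0, 0, -6.4, 0], [1.4, -2.5, 0, 0, 0, -6.4, 0], [1.4, -2.5, 0, 0, 0, -6.4, 0]])

```text
time: 5.67
position: [0.5856, -0.0488, 0.1174]
tool_rot: [1.488, 2.767, -0.0]
ft_force: [-0.8, 0.1, 0.5]
grip_width: 0.386
grip_force: 45.0
```

step_arm(targets=[[1.8, -2.5, 0, 0, 0, -6.4, 0], [1.8, -2.5, 0, 0, 0, -6.4, 0], [1.4, -2.5, 0, 0, 0, -6.4, 0], [1.4, -2.5, 0, 0, 0, -6.4, 0], [0, 0, 0, 0, 0, 0, 0]])

```text
time: 6.08
position: [0.6499, -0.1551, 0.1172]
tool_rot: [2.067, 2.359, -0.007]
ft_force: [-0.9, -1.8, -0.4]
grip_width: 0.39
grip_force: 45.0
```

Run:
```python
from h import *
st=ctrl.get_state();print(st['time'],st['position'],yaw(st),st['grip_width'],st['qd'].round(2) if hasattr(st['qd'],'round') else st['qd'])
st,p,d,W=look('wrist','w3')
for m,c in comps(grey(p)|pale(p),300,90000): report(W,m,c,'x')
```

```text
6.0833 [ 0.64993403 -0.15506333  0.11720381] (np.float64(7.554503133519806), array([ 0.001, -0.006, -1.   ])) 0.390439151159995 [-0.03 -0.05 -0.05  0.06  0.01  0.03  0.08]
x [72.  8.] [446.6 -19.9  41.4  16.2  13.5] [10.9, 19.9, 24.1, 35.1, 20.1] 848
x [219.  18.] [549.7  -7.2  43.2  27.4  -1.2] [-0.2, 28.4, 28.4, 28.3, 26.2] 2015
x [374.  22.] [663.6   5.4  32.9  29.9 -89.7] [0.1, 20.4, 21.7, 23.4, 23.9] 1835
x [627.  42.] [839.9   6.4  56.2  19.  -55.2] [24.5, 27.9, 27.9, 24.5, 18.5] 1926
x [ 97. 155.] [ 458.6 -124.8   49.7   31.7   -0.7] [3.8, 10.1, 10.1, 10.2, 3.8] 1246
x [326. 183.] [ 643.4 -115.8   51.7   15.1    8.3] [8.0, 5.1, 7.4, 9.7, 10.2] 1016
x [205. 213.] [ 545.  -154.9   44.    15.3   -5. ] [6.5, 8.1, 8.9, 9.9, 5.3] 906
x [102. 285.] [ 457.5 -233.    48.7   16.4   -1.6] [10.5, 10.6, 10.4, 10.6, 9.6] 654
```

View pics/w3.png

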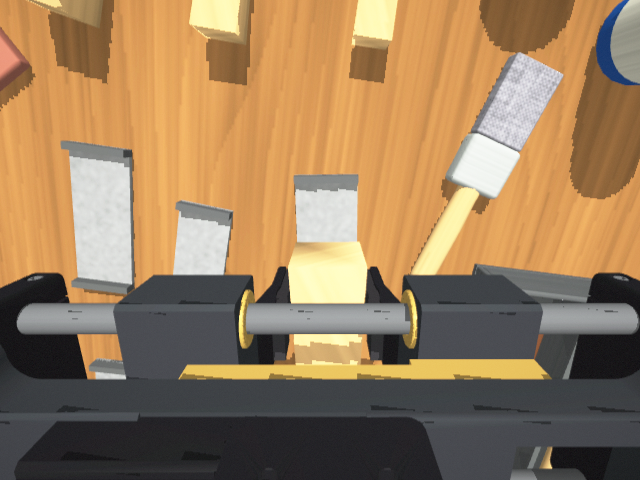

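The wrist view shows the large cradle's near stop at (326,183), directly under the held wedge, with the long axes aligned. I'll lower it in stages.

step_arm(targets=[[0, 0, -2, 0, 0, 0, 0], [0, 0, -3, 0, 0, 0, 0], [0, 0, -2, 0, 0, 0, 0], [0, 0, 0, 0, 0, 0, 0], [0, 0, 0, 0, 0, 0, 0]])

```text
time: 6.55
position: [0.6478, -0.146, 0.0465]
tool_rot: [-2.053, -2.374, 0.002]
ft_force: [0.2, -0.2, 0.2]
grip_width: 0.389
grip_force: 45.0
```

Run:
```python
from h import *
st,p,d,W=look('wrist','w4');print(st['time'],st['position'],yaw(st),st['grip_width'])
for m,c in comps(grey(p),300,90000): report(W,m,c,'g')
for m,c in comps(pale(p),300,90000): report(W,m,c,'p')
```

```text
6.55 [ 0.64780728 -0.14600071  0.04647065] (np.float64(8.2775864132101), array([-0.003,  0.001, -1.   ])) 0.38923332545489714
g [568. 114.] [776.6 -58.3  99.9  52.5  73. ] [11.5, 11.0, 15.0, 14.4, 16.6] 5223
g [324. 367.] [ 596.9 -153.   154.7   11.5   19.8] [3.5, 3.7, None, 54.9, None] 219
g [328. 212.] [ 643.3 -115.7   51.6   14.9    8.2] [10.2, 8.5, 8.4, 8.8, 8.3] 1754
g [169. 248.] [ 543.7 -154.6   47.    15.8   -4.3] [9.1, 8.5, 9.4, 9.1, 6.1] 1566
p [188.   9.] [551.  -18.   41.6  12.    7.5] [-0.6, 13.3, 17.1, 23.0, 20.0] 1225
p [395.  16.] [664.3  -1.9  32.   19.6   2.2] [21.8, 23.8, 23.7, 23.7, 23.8] 1841
p [500. 249.] [ 757.6 -125.2   43.    29.1   73.2] [13.7, 17.1, 16.7, 16.6, 17.0] 1905
p [320. 267.] [ 636.1 -130.7   50.    17.7   39.6] [3.8, None, 50.4, 50.4, 50.4] 859
p [242. 318.] [0. 0. 0. 0. 0.] [None, None, None, None, None] 0
p [364. 364.] [ 651.9 -200.3   48.5   42.3   19.2] [3.4, 59.5, 59.5, 59.5, 59.5] 252
  return _methods._mean(a, axis=axis, dtype=dtype,
  ret = um.true_divide(
```

step_arm(targets=[[0.05, -0.2, -1.5, 0, 0, 0, 0], [0, 0, -1, 0, 0, 0, 0], [0, 0, -0.5, 0, 0, 0, 0], [0, 0, -0.2, 0, 0, 0, 0], [0, 0, 0, 0, 0, 0, 0]])

```text
time: 7.02
position: [0.6488, -0.1493, 0.0148]
tool_rot: [-2.057, -2.373, 0.001]
ft_force: [-0.3, -0.0, -0.5]
grip_width: 0.385
grip_force: 45.0
```

step_arm(targets=[[0, 0, -0.2, 0, 0, 0, 0], [0, 0, 0, 0, 0, 0, 0], [0, 0, 0, 0, 0, 0, 0], [0, 0, 0, 0, 0, 0, 0], [0, 0, 0, 0, 0, 0, 0]])

```text
time: 7.43
position: [0.6495, -0.1495, 0.0139]
tool_rot: [2.057, 2.374, 0.001]
ft_force: [0.3, 0.2, -1.0]
grip_width: 0.391
grip_force: 45.0
```

step_arm(targets=[[0, 0, -0.15, 0, 0, 0, 0], [0, 0, 0, 0, 0, 0, 0], [0, 0, 0, 0, 0, 0, 0.48], [0, 0, 0, 0, 0, 0, 0.8], [0, 0, 0, 0, 0, 0, 0.8]])

```text
time: 7.85
position: [0.6494, -0.1495, 0.0122]
tool_rot: [2.057, 2.374, 0.0]
ft_force: [-0.4, 0.2, 0.4]
grip_width: 0.533
grip_force: 0.0
```

step_arm(targets=[[0, 0, 0, 0, 0, 0, 0.8], [0, 0, 0, 0, 0, 0, 0.8], [0, 0, 2, 0, 0, 0, 0.8], [0, 0, 3, 0, 0, 0, 0.8], [0, 0, 3, 0, 0, 0, 0.8]])

```text
time: 8.27
position: [0.6483, -0.1492, 0.0919]
tool_rot: [-2.056, -2.372, 0.003]
ft_force: [1.6, 0.9, -0.1]
grip_width: 0.791
grip_force: 0.0
```

step_arm(targets=[[-2.5, 2.3, 1, 0, 0, -2.5, 1], [-2.5, 2.3, 1, 0, 0, -2.5, 1], [-2.5, 2.3, 1, 0, 0, -2.5, 1], [-2.5, 2.3, 1, 0, 0, -2.5, 1], [-2.5, 2.3, 0, 0, 0, -2.5, 1]])

```text
time: 8.68
position: [0.5244, -0.0337, 0.134]
tool_rot: [2.305, 2.132, 0.005]
ft_force: [0.8, 0.6, 0.9]
grip_width: 0.987
grip_force: 0.0
```

step_arm(targets=[[-2.5, 2.3, 0, 0, 0, -2.5, 1], [-2.5, 2.3, 0, 0, 0, -2.5, 1], [-1.8, 2.2, 0, 0, 0, -2, 1], [0, 0, 0, 0, 0, 0, 1], [0, 0, 0, 0, 0, 0, 1]])

```text
time: 9.1
position: [0.4558, 0.0349, 0.1325]
tool_rot: [-2.426, -1.996, -0.002]
ft_force: [0.4, -0.9, 0.1]
grip_width: 0.998
grip_force: 0.0
```

Run:
```python
from h import *
st,p,d,W=look('top','t5');print(st['time'],st['position'],yaw(st),st['grip_width'])
for m,c in comps(pale(p)): report(W,m,c,'p')
for m,c in comps(grey(p)|pale(p)):
    if c[1]>190 and 340<c[0]<530: report(W,m,c,'g')
st,p,d,W=look('wrist','w5')
for m,c in comps(pale(p),300,90000): report(W,m,c,'w')
```

```text
9.1 [0.45579881 0.03489594 0.13246288] (np.float64(-11.12579976940206), array([ 0.001,  0.001, -1.   ])) 0.9982500711685711
p [429.  89.] [ 905.7 -306.3  186.7   11.    89.5] [26.1, 25.2, 26.9, 24.3, 25.8] 275
p [364. 159.] [ 747.5 -148.8   89.5   17.6   74. ] [17.9, 18.4, 17.8, 18.3, 17.1] 267
p [381. 196.] [ 654.8 -186.2  115.    34.8  -80.6] [38.6, 32.8, 26.0, 19.9, 13.2] 711
p [291. 196.] [665.6  24.9  76.3  31.4  88.9] [23.9, 19.7, 15.8, 13.0, 7.7] 358
p [461. 216.] [ 603.9 -365.3  110.    39.6   77.2] [26.0, 25.9, 26.6, 26.2, 25.9] 822
p [306. 289.] [448.8  -9.   37.6  29.3  -1.6] [38.4, 37.7, 39.4, 38.4, 36.4] 209
g [380. 199.] [ 654.  -184.4  148.5   52.1  -81.7] [3.9, 33.5, 25.9, 18.0, 9.0] 1221
g [461. 216.] [ 603.9 -365.3  110.    39.6   77.2] [26.0, 25.9, 26.6, 26.2, 25.9] 822
g [390. 246.] [ 542.8 -204.   108.4   45.2   85.6] [9.8, 4.1, 4.1, 3.8, 5.5] 885
g [478. 274.] [ 472.3 -402.3  171.9   56.2  -90. ] [4.5, 4.0, 4.6, 4.2, 7.3] 1801
g [379. 282.] [ 459.3 -173.9  123.5   48.2   88.3] [4.6, 3.8, 4.3, 3.9, 4.8] 1153
w [324. 218.] [453.7  34.4 158.3  40.   77.3] [None, 35.1, 26.8, 18.5, 9.4] 7529
w [564. 194.] [670.8  20.7  87.6  46.9  89.5] [-0.7, 21.4, 17.1, 12.8, 7.6] 3817
w [442. 217.] [558.7  18.6 113.9  41.5 -87. ] [8.1, 14.7, 20.6, 26.5, -1.9] 4677
w [521. 318.] [0. 0. 0. 0. 0.] [None, None, None, None, None] 0
w [472. 370.] [ 396.9 -115.7   10.5    0.    71.3] [-1.8, -1.8, None, -1.0, -1.0] 2
  return _methods._mean(a, axis=axis, dtype=dtype,
  ret = um.true_divide(
```

View pics/t5.png

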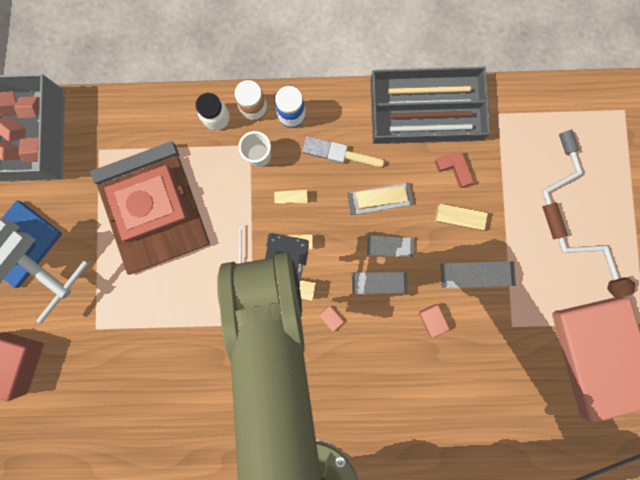

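The large wedge lies in its cradle, centred at (381,197). Next I'll grasp the longest wedge, which is under the gripper now.

step_arm(targets=[[0, 0, -3.5, 0, 0, 0, 1], [0, 0, -3.5, 0, 0, 0, 1], [0, 0, -3, 0, 0, 0, 1], [0, 0, -1.6, 0, 0, 0, 0.8], [0, 0, -0.9, 0, 0, 0, 0.6]], force=30)

```text
time: 9.62
position: [0.4552, 0.0316, 0.0046]
tool_rot: [-2.432, -1.988, 0.007]
ft_force: [-0.7, -0.4, 0.1]
grip_width: 0.917
grip_force: 0.0
```

step_arm(targets=[[0, 0, -0.1, 0, 0, 0, 0], [0, 0, 0, 0, 0, 0, 0], [0, 0, 0, 0, 0, 0, 0], [0, 0, 0, 0, 0, 0, 0], [0, 0, 0, 0, 0, 0, 0]])

```text
time: 10.03
position: [0.4575, 0.0338, 0.0073]
tool_rot: [2.429, 1.991, 0.004]
ft_force: [0.2, 0.1, -0.0]
grip_width: 0.551
grip_force: 0.0
```

step_arm(targets=[[0, 0, 0, 0, 0, 0, 0], [0, 0, 0, 0, 0, 0, 0], [0, 0, 0, 0, 0, 0, 0], [0, 0, 0, 0, 0, 0, 0], [0, 0, 0, 0, 0, 0, 0]])

```text
time: 10.45
position: [0.4567, 0.0338, 0.0067]
tool_rot: [2.43, 1.992, 0.001]
ft_force: [-2.0, -0.3, 6.6]
grip_width: 0.431
grip_force: 30.0
```

step_arm(targets=[[0, 0, 2, 0, 0, 0, 0], [0, 0, 3.5, 0, 0, 0, 0], [0, -1.5, 3.5, 0, 0, 1, 0], [0.2, -3, 0, 0, 0, 1, 0], [0.2, -3.4, 0, 0, 0, 1, 0]])

```text
time: 10.87
position: [0.4624, -0.0445, 0.0984]
tool_rot: [2.37, 2.059, 0.008]
ft_force: [0.4, 0.1, -2.1]
grip_width: 0.433
grip_force: 30.0
```

step_arm(targets=[[0.2, -3.4, 0, 0, 0, 1, 0], [0.2, -3.4, 0, 0, 0, 1, 0], [0.2, -3.4, 0, 0, 0, 1, 0], [0.2, -3.4, 0, 0, 0, 1, 0], [0.2, -3.4, 0, 0, 0, 1, 0]])

```text
time: 11.28
position: [0.47, -0.2169, 0.096]
tool_rot: [2.284, 2.157, 0.001]
ft_force: [0.9, 0.9, -2.1]
grip_width: 0.433
grip_force: 30.0
```

step_arm(targets=[[0.2, -3.4, 0, 0, 0, 1, 0], [0, -3.4, 0, 0, 0, 1, 0], [0, -3.4, 0, 0, 0, 1, 0], [0, -3.4, 0, 0, 0, 0.4, 0], [0, -3.4, 0, 0, 0, 0, 0]])

```text
time: 11.7
position: [0.4721, -0.3867, 0.0955]
tool_rot: [-2.219, -2.223, 0.0]
ft_force: [0.3, 0.5, -1.4]
grip_width: 0.431
grip_force: 30.0
```

step_arm(targets=[[0, -2.7, -1, 0, 0, 0, 0], [0, 0, -2, 0, 0, 0, 0], [0, 0, -2, 0, 0, 0, 0], [0, 0, 0, 0, 0, 0, 0], [0, 0, 0, 0, 0, 0, 0]])

```text
time: 12.12
position: [0.4714, -0.4115, 0.0448]
tool_rot: [-2.218, -2.221, 0.001]
ft_force: [-1.1, 1.1, -0.5]
grip_width: 0.434
grip_force: 30.0
```

Run:
```python
from h import *
st,p,d,W=look('wrist','w6');print(st['time'],st['position'],yaw(st),st['grip_width'])
for m,c in comps(grey(p),300,90000): report(W,m,c,'g')
```

```text
12.1167 [ 0.47143909 -0.41146432  0.04477929] (np.float64(0.07717205209801489), array([-0.003,  0.002, -1.   ])) 0.4343437289603355
g [324. 135.] [ 470.9 -365.9  100.9   56.7  -89.9] [3.8, 3.2, 3.4, 3.4, 3.2] 4226
g [328. 316.] [ 4.716e+02 -4.016e+02  4.700e+01  1.400e+00  2.000e-01] [54.1, None, None, None, 53.6] 133
g [508. 318.] [0. 0. 0. 0. 0.] [None, None, None, None, None] 0
g [297. 388.] [ 631.2 -560.5   36.8    7.2  -35.9] [15.3, None, None, -0.0, -0.2] 16
  return _methods._mean(a, axis=axis, dtype=dtype,
  ret = um.true_divide(
```

step_arm(targets=[[0, 0, -1.5, 0, 0, 0, 0], [0, 0, -1, 0, 0, 0, 0], [0, 0, -0.6, 0, 0, 0, 0], [0, 0, -0.2, 0, 0, 0, 0], [0, 0, 0, 0, 0, 0, 0]])

```text
time: 12.58
position: [0.4719, -0.4118, 0.0123]
tool_rot: [-2.219, -2.222, 0.0]
ft_force: [0.2, 0.3, -0.3]
grip_width: 0.436
grip_force: 30.0
```

step_arm(targets=[[0, 0, 0, 0, 0, 0, 0], [0, 0, 0, 0, 0, 0, 0], [0, 0, 0, 0, 0, 0, 0], [0, 0, 0, 0, 0, 0, 0], [0, 0, 0, 0, 0, 0, 0]])

```text
time: 13.0
position: [0.4725, -0.4126, 0.0134]
tool_rot: [2.22, 2.222, 0.0]
ft_force: [-0.5, -0.6, -0.4]
grip_width: 0.435
grip_force: 30.0
```

step_arm(targets=[[0, 0, -0.2, 0, 0, 0, 0], [0, 0, 0, 0, 0, 0, 0], [0, 0, 0, 0, 0, 0, 0.5], [0, 0, 0, 0, 0, 0, 0.8], [0, 0, 0, 0, 0, 0, 0.8]])

```text
time: 13.42
position: [0.4724, -0.4125, 0.0112]
tool_rot: [2.22, 2.223, 0.0]
ft_force: [-0.1, -0.5, -0.5]
grip_width: 0.57
grip_force: 0.0
```

step_arm(targets=[[0, 0, 0, 0, 0, 0, 0.8], [0, 0, 0, 0, 0, 0, 0.8], [0, 0, 2, 0, 0, 0, 0.8], [0, 0, 3.5, 0, 0, 0, 0.8], [0, 0, 3.5, 0, 0, 0, 0.8]])

```text
time: 13.83
position: [0.4713, -0.4116, 0.1009]
tool_rot: [-2.218, -2.22, 0.002]
ft_force: [0.8, -0.2, 0.5]
grip_width: 0.794
grip_force: 0.0
```

step_arm(targets=[[0.8, 3.5, 1, 0, 0, 0, 1], [0.8, 3.5, 1, 0, 0, 0, 1], [0.8, 3.5, 1, 0, 0, 0, 1], [0.8, 3.5, 0, 0, 0, 0, 1], [0.8, 3.5, 0, 0, 0, 0, 1]])

```text
time: 14.25
position: [0.513, -0.2361, 0.1321]
tool_rot: [2.219, 2.221, 0.002]
ft_force: [0.4, -0.1, -0.8]
grip_width: 0.99
grip_force: 0.0
```

step_arm(targets=[[0.8, 3.5, 0, 0, 0, -0.5, 1], [0.8, 3.5, 0, 0, 0, -0.5, 1], [0.8, 3.5, 0, 0, 0, -0.5, 1], [0.8, 3.5, 0, 0, 0, -0.5, 1], [0.8, 3.5, 0, 0, 0, 0, 1]])

```text
time: 14.67
position: [0.5525, -0.0607, 0.1314]
tool_rot: [2.259, 2.183, 0.001]
ft_force: [-0.0, -1.0, -0.5]
grip_width: 1.001
grip_force: 0.0
```

step_arm(targets=[[0.5, 3.5, 0, 0, 0, 0, 1], [0, 3.5, 0, 0, 0, 0, 1], [0, 1.1, 0, 0, 0, 0, 1], [0, 0, 0, 0, 0, 0, 1], [0, 0, 0, 0, 0, 0, 1]])

```text
time: 15.08
position: [0.5572, 0.0183, 0.1311]
tool_rot: [2.257, 2.185, -0.001]
ft_force: [0.8, -1.6, -0.3]
grip_width: 1.005
grip_force: 0.0
```

Run:
```python
from h import *
st,p,d,W=look('top','t7');print(st['time'],st['position'],yaw(st),st['grip_width'])
for m,c in comps(pale(p)): report(W,m,c,'p')
for m,c in comps(grey(p)):
    if c[1]>190 and 340<c[0]<530: report(W,m,c,'g')
```

```text
15.0833 [0.55722908 0.01829956 0.13108379] (np.float64(-1.8622708879978158), array([ 0.   , -0.001, -1.   ])) 1.0051527459745544
p [429.  89.] [ 905.7 -306.8  187.4   10.    89.9] [26.0, 25.8, 25.9, 26.1, 25.7] 286
p [364. 159.] [ 747.9 -148.8   89.3   18.1   73.2] [18.1, 18.2, 17.8, 17.5, 17.2] 270
p [270. 209.] [0. 0. 0. 0. 0.] [None, None, None, None, None] 0
g [377. 203.] [ 654.  -185.   149.    51.9  -81.8] [3.4, 4.4, 4.0, 3.6, 9.6] 505
g [390. 246.] [ 542.8 -203.9  108.    44.7   85.3] [9.5, 3.7, 3.9, 4.2, 5.8] 879
g [467. 280.] [ 471.3 -382.8  133.    55.1   89.3] [5.3, 3.8, 4.1, 3.4, 5.3] 396
g [379. 282.] [ 459.3 -175.9  127.8   48.2   88.4] [7.3, 4.1, 4.3, 3.7, 4.4] 1176
  return _methods._mean(a, axis=axis, dtype=dtype,
  ret = um.true_divide(
```

View pics/t7.png

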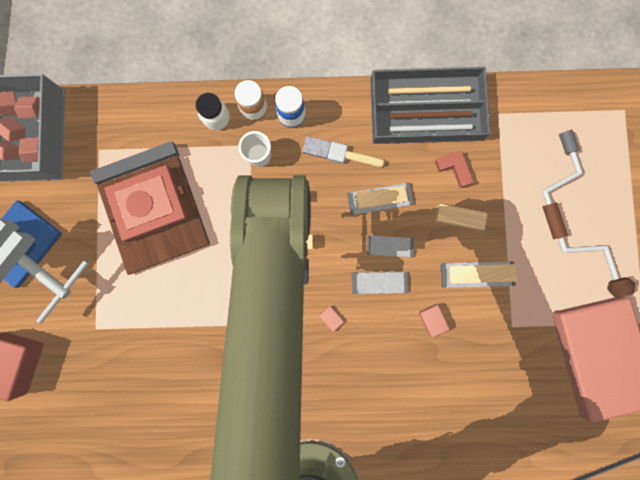

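The missing detections were only the arm's shadow. The longest wedge lies in its cradle at (478,274) and the large one at (380,197). Next is the medium wedge.

step_arm(targets=[[0, 0, -3.5, 0, 0, 0, 1], [0, 0, -3.5, 0, 0, 0, 1], [0, 0, -3, 0, 0, 0, 1], [0, 0, -1.6, 0, 0, 0, 0.8], [0, 0, -0.8, 0, 0, 0, 0.6]], force=30)

```text
time: 15.55
position: [0.5552, 0.0154, 0.0045]
tool_rot: [-2.262, -2.178, 0.007]
ft_force: [-0.4, -1.5, 0.8]
grip_width: 0.921
grip_force: 0.0
```

step_arm(targets=[[0, 0, -0.1, 0, 0, 0, 0], [0, 0, 0, 0, 0, 0, 0], [0, 0, 0, 0, 0, 0, 0], [0, 0, 0, 0, 0, 0, 0], [0, 0, 0, 0, 0, 0, 0]])

```text
time: 15.97
position: [0.5584, 0.0186, 0.0074]
tool_rot: [2.258, 2.183, 0.003]
ft_force: [-0.1, 0.8, -0.4]
grip_width: 0.551
grip_force: 0.0
```

step_arm(targets=[[0, 0, 0, 0, 0, 0, 0], [0, 0, 0, 0, 0, 0, 0], [0, 0, 0, 0, 0, 0, 0], [0, 0, 0, 0, 0, 0, 0], [0, 0, 0, 0, 0, 0, 0]])

```text
time: 16.38
position: [0.5575, 0.0188, 0.0064]
tool_rot: [2.258, 2.184, 0.001]
ft_force: [-0.6, 0.4, 3.0]
grip_width: 0.34
grip_force: 30.0
```

step_arm(targets=[[0, 0, 2, 0, 0, 0, 0], [0, 0, 3.5, 0, 0, 0, 0], [0, 0, 2.5, 0, 0, 0.9, 0], [-1.4, -2.9, 0, 0, 0, 0, 0], [-1.4, -2.9, 0, 0, 0, 0, 0]])

```text
time: 16.8
position: [0.5311, -0.0382, 0.0879]
tool_rot: [2.234, 2.205, 0.005]
ft_force: [-0.1, -0.8, 0.2]
grip_width: 0.343
grip_force: 30.0
```

step_arm(targets=[[-1.4, -2.9, 0, 0, 0, 0, 0], [-1.4, -2.9, 0, 0, 0, 0, 0], [-1.4, -2.9, 0, 0, 0, 0, 0], [-1.4, -2.9, 0, 0, 0, 0, 0], [-1.4, -2.7, 0, 0, 0, 0, 0]])

```text
time: 17.22
position: [0.4582, -0.184, 0.086]
tool_rot: [2.242, 2.201, 0.0]
ft_force: [0.0, -0.6, -0.5]
grip_width: 0.341
grip_force: 30.0
```

step_arm(targets=[[0, 0, -2, 0, 0, 0, 0], [0, 0, -2, 0, 0, 0, 0], [0, 0, 0, 0, 0, 0, 0], [0, 0, 0, 0, 0, 0, 0], [0, 0, 0, 0, 0, 0, 0]])

```text
time: 17.63
position: [0.4598, -0.1824, 0.0467]
tool_rot: [2.24, 2.202, -0.0]
ft_force: [-0.2, 0.2, -0.5]
grip_width: 0.338
grip_force: 30.0
```

```bash
python3 - 2>/dev/null <<'E'
from h import *
st,p,d,W=look('wrist','w8');print(st['time'],st['position'],yaw(st),st['grip_width'])
for m,c in comps(grey(p),300,90000): report(W,m,c,'g')
E
```

```text
17.6333 [ 0.45978043 -0.18237561  0.0466672 ] (np.float64(-0.996865488954029), array([ 0., -0., -1.])) 0.338241512119185
g [512. 295.] [ 611.1 -155.   109.9   81.9   72.7] [1.9, 1.9, 2.7, 3.0, 10.4] 2747
g [324. 154.] [ 458.5 -116.9   48.    14.2   -1.2] [10.4, 7.5, 4.7, 9.9, 4.4] 1701
g [463. 214.] [ 544.5 -155.2   44.4   15.1   -5.1] [6.2, 8.9, 9.5, 9.7, 6.4] 1560
g [328. 317.] [ 443.5 -198.7   83.6   33.7   57.6] [10.5, None, 3.1, 54.0, 54.6] 179
g [288. 391.] [ 601.1 -320.8   27.4    4.5   28. ] [16.3, None, None, None, 25.6] 4
```

View pics/w8.png

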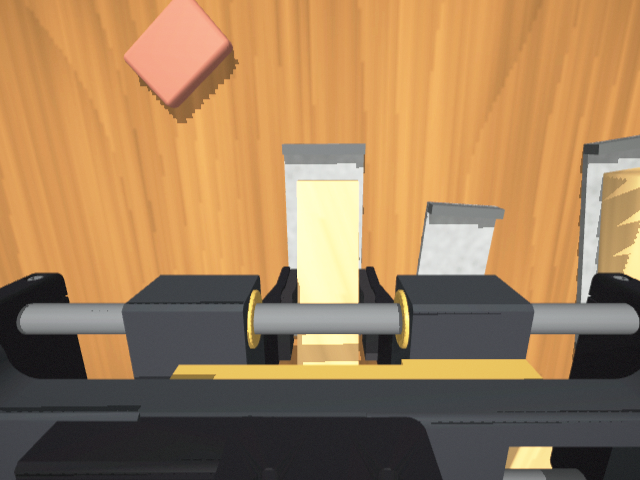

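The held medium wedge at (328,230) is centred over its cradle, whose near stop is at (324,152). I'll lower it and release.

step_arm(targets=[[0, 0.1, -1.5, 0, 0, 0, 0], [0, 0, -1, 0, 0, 0, 0], [0, 0, -0.7, 0, 0, 0, 0], [0, 0, -0.3, 0, 0, 0, 0], [0, 0, 0, 0, 0, 0, 0]])

```text
time: 18.1
position: [0.4591, -0.1814, 0.0109]
tool_rot: [-2.241, -2.201, 0.001]
ft_force: [-0.1, 0.6, -0.1]
grip_width: 0.343
grip_force: 30.0
```

step_arm(targets=[[0, 0, 0, 0, 0, 0, 0], [0, 0, 0, 0, 0, 0, 0], [0, 0, 0, 0, 0, 0, 0], [0, 0, 0, 0, 0, 0, 0], [0, 0, 0, 0, 0, 0, 0]])

```text
time: 18.52
position: [0.4595, -0.1814, 0.0113]
tool_rot: [2.241, 2.201, 0.001]
ft_force: [-0.8, -0.4, -0.6]
grip_width: 0.336
grip_force: 30.0
```

step_arm(targets=[[0, 0, -0.05, 0, 0, 0, 0], [0, 0, 0, 0, 0, 0, 0.4], [0, 0, 0, 0, 0, 0, 0.65], [0, 0, 0, 0, 0, 0, 0.65], [0, 0, 0, 0, 0, 0, 0.65]])

```text
time: 18.93
position: [0.4594, -0.1814, 0.0106]
tool_rot: [2.241, 2.201, 0.0]
ft_force: [-0.2, -0.4, -0.5]
grip_width: 0.54
grip_force: 0.0
```

step_arm(targets=[[0, 0, 0, 0, 0, 0, 0.65], [0, 0, 2, 0, 0, 0, 0.65], [0, 0, 3.5, 0, 0, 0, 0.65], [0, 0, 3.5, 0, 0, 0, 1], [2, 2, 1, 0, 0, -0.5, 1]])

```text
time: 19.35
position: [0.4789, -0.167, 0.1155]
tool_rot: [2.256, 2.179, 0.005]
ft_force: [1.7, -1.0, 0.5]
grip_width: 0.729
grip_force: 0.0
```

step_arm(targets=[[2.5, 2.4, 1, 0, 0, 0, 1], [2.5, 2.4, 0, 0, 0, 0, 1], [2.5, 2.4, 0, 0, 0, 0, 1], [2.5, 2.4, 0, 0, 0, 0, 1], [2.5, 2.4, 0, 0, 0, 0, 1]])

```text
time: 19.77
position: [0.6054, -0.0398, 0.1206]
tool_rot: [-2.25, -2.192, -0.001]
ft_force: [0.8, -1.9, 0.4]
grip_width: 0.986
grip_force: 0.0
```

step_arm(targets=[[2.5, 2.4, 0, 0, 0, 0, 1], [2.5, 2.4, 0, 0, 0, 0, 1], [1, 1.3, 0, 0, 0, 0, 1], [0, 0, 0, 0, 0, 0, 1], [0, 0, 0, 0, 0, 0, 1]])

```text
time: 20.18
position: [0.6642, 0.0204, 0.1198]
tool_rot: [-2.248, -2.194, 0.002]
ft_force: [-1.5, -0.6, 0.0]
grip_width: 1.004
grip_force: 0.0
```

```bash
python3 - 2>/dev/null <<'E'
from h import *
st,p,d,W=look('wrist','w9');print(st['time'],st['position'],yaw(st),st['grip_width'])
for m,c in comps(pale(p),300,90000): report(W,m,c,'p')
E
```

```text
20.1833 [0.66423649 0.02044943 0.11978334] (np.float64(-1.4051154060783517), array([-0.001, -0.001, -1.   ])) 1.0036018979743686
p [325. 225.] [661.7  21.1  87.   28.4  89.2] [-0.7, 22.1, 17.7, 13.1, 8.0] 2999
p [521. 318.] [0. 0. 0. 0. 0.] [None, None, None, None, None] 0
p [465. 370.] [ 755.1 -106.6   17.7    8.    11.2] [14.0, 14.8, 17.0, 17.7, 17.7] 78
```

View pics/w9.png

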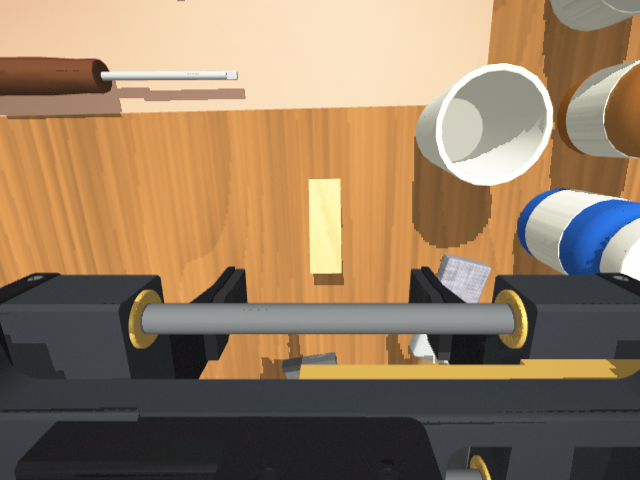

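The small wedge at (325,226) lies between the fingers. The brush at (460,275) is near the right finger, so I'll half close before descending.

step_arm(targets=[[0, -0.2, -2.5, 0, 0, 0, 0.6], [0, 0, -2, 0, 0, 0, 0.6], [0, 0, -1, 0, 0, 0, 0.6], [0, 0, 0, 0, 0, 0, 0.6], [0, 0, 0, 0, 0, 0, 0.6]], force=30)

```text
time: 20.65
position: [0.6638, 0.0165, 0.0657]
tool_rot: [-2.252, -2.19, 0.001]
ft_force: [-0.3, -0.3, 0.8]
grip_width: 0.705
grip_force: 0.0
```

step_arm(targets=[[0, 0, -2.5, 0, 0, 0, 0.6], [0, 0, -2, 0, 0, 0, 0.6], [0, 0, -1.2, 0, 0, 0, 0.6], [0, 0, -0.2, 0, 0, 0, 0.6], [0, 0, 0, 0, 0, 0, 0.6]])

```text
time: 21.07
position: [0.6643, 0.0174, 0.0068]
tool_rot: [2.251, 2.191, -0.0]
ft_force: [0.1, -0.3, 0.1]
grip_width: 0.605
grip_force: 0.0
```

step_arm(targets=[[0, 0, -0.15, 0, 0, 0, 0.5], [0, 0, 0, 0, 0, 0, 0], [0, 0, 0, 0, 0, 0, 0], [0, 0, 0, 0, 0, 0, 0], [0, 0, 0, 0, 0, 0, 0]])

```text
time: 21.48
position: [0.6647, 0.0176, 0.0057]
tool_rot: [2.25, 2.191, 0.001]
ft_force: [0.0, -0.4, -0.7]
grip_width: 0.307
grip_force: 0.0
```

step_arm(targets=[[0, 0, 0, 0, 0, 0, 0], [0, 0, 0, 0, 0, 0, 0], [0, 0, 0, 0, 0, 0, 0], [0, 0, 0, 0, 0, 0, 0], [0, 0, 0, 0, 0, 0, 0]])

```text
time: 21.9
position: [0.6647, 0.0176, 0.0057]
tool_rot: [2.251, 2.191, 0.001]
ft_force: [-1.7, 0.8, 5.3]
grip_width: 0.298
grip_force: 30.0
```

step_arm(targets=[[0, 0, 2, 0, 0, 0, 0], [0, 0, 3.5, 0, 0, 0, 0], [0, 0, 2.5, 0, 0, 0, 0], [-1.5, -2.9, 0, 0, 0, -1, 0], [-1.5, -2.9, 0, 0, 0, -1, 0]])

```text
time: 22.32
position: [0.636, -0.0384, 0.0866]
tool_rot: [2.282, 2.156, 0.005]
ft_force: [-0.1, -0.8, -0.8]
grip_width: 0.295
grip_force: 30.0
```

step_arm(targets=[[-1.5, -2.9, 0, 0, 0, -1, 0], [-1.5, -2.9, 0, 0, 0, 0, 0], [-1.5, -2.9, 0, 0, 0, 0, 0], [-1.5, -2.9, 0, 0, 0, 0, 0], [-1.6, -2.9, 0, 0, 0, 0, 0]])

```text
time: 22.73
position: [0.5572, -0.1865, 0.0846]
tool_rot: [-2.307, -2.132, 0.0]
ft_force: [0.8, -1.0, 0.2]
grip_width: 0.292
grip_force: 30.0
```

step_arm(targets=[[-1.6, -2.6, 0, 0, 0, 0, 0], [0, 0, -2, 0, 0, 0, 0], [0, 0, -2, 0, 0, 0, 0], [0, 0, 0, 0, 0, 0, 0], [0, 0, 0, 0, 0, 0, 0]])

```text
time: 23.15
position: [0.5412, -0.211, 0.044]
tool_rot: [-2.306, -2.13, 0.003]
ft_force: [0.3, -0.2, -0.4]
grip_width: 0.295
grip_force: 30.0
```

```bash
python3 - 2>/dev/null <<'E'
from h import *
st,p,d,W=look('wrist','w10');print(st['time'],st['position'],yaw(st),st['grip_width'])
for m,c in comps(grey(p),300,90000): report(W,m,c,'g')
E
```

```text
23.15 [ 0.54115535 -0.21097932  0.04396101] (np.float64(-4.52758013401372), array([-0.003,  0.   , -1.   ])) 0.29519528072184775
g [490. 260.] [ 650.1 -167.9  119.2   53.3  -82.7] [3.6, 3.3, 3.2, 3.3, 3.1] 6467
g [289. 365.] [ 457.9 -163.4  107.5   49.3   89.1] [3.2, 3.3, 3.3, 3.3, 3.8] 5080
g [327. 260.] [ 542.8 -182.5   69.3   44.4   85.6] [3.3, 3.9, 3.2, 3.3, 10.8] 4025
```

View pics/w10.png

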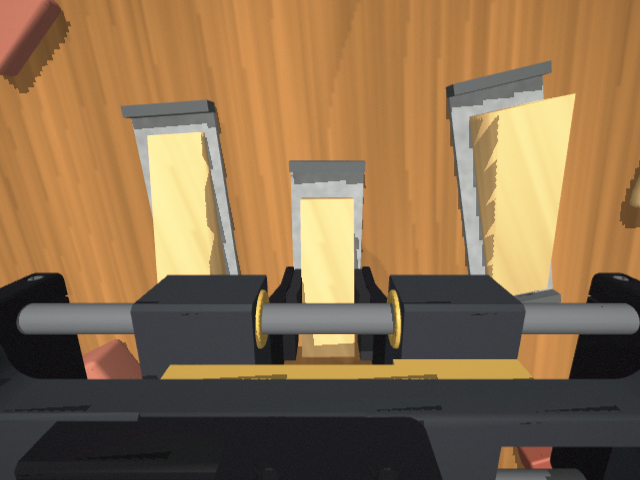

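The small wedge at (327,255) is centred over its cradle, whose stop is at (327,172). The medium (left) and large (right) wedges are seated. I'll lower and release.

step_arm(targets=[[0, 0.1, -1.5, 0, 0, 0, 0], [0, 0, -1, 0, 0, 0, 0], [0, 0, -0.7, 0, 0, 0, 0], [0, 0, -0.3, 0, 0, 0, 0], [0, 0, 0, 0, 0, 0, 0]])

```text
time: 23.62
position: [0.5423, -0.2102, 0.0101]
tool_rot: [-2.307, -2.132, 0.0]
ft_force: [-0.7, 0.2, 0.7]
grip_width: 0.297
grip_force: 30.0
```

step_arm(targets=[[0, 0, 0, 0, 0, 0, 0], [0, 0, 0, 0, 0, 0, 0], [0, 0, 0, 0, 0, 0, 0], [0, 0, 0, 0, 0, 0, 0], [0, 0, 0, 0, 0, 0, 0]])

```text
time: 24.03
position: [0.5424, -0.2105, 0.0102]
tool_rot: [2.307, 2.132, 0.0]
ft_force: [-0.7, 0.3, -0.9]
grip_width: 0.294
grip_force: 30.0
```

Release, lift, then move clear so the top camera can see everything.

step_arm(targets=[[0, 0, -0.05, 0, 0, 0, 0], [0, 0, 0, 0, 0, 0, 0.35], [0, 0, 0, 0, 0, 0, 0.6], [0, 0, 0, 0, 0, 0, 0.6], [0, 0, 0, 0, 0, 0, 0.6]])

```text
time: 24.45
position: [0.5423, -0.2104, 0.0096]
tool_rot: [2.307, 2.132, 0.0]
ft_force: [0.3, -0.7, 0.4]
grip_width: 0.497
grip_force: 0.0
```

step_arm(targets=[[0, 0, 0, 0, 0, 0, 0.6], [0, 0, 2, 0, 0, 0, 0.6], [0, 0, 3.5, 0, 0, 0, 0.6], [0, 0, 3.5, 0, 0, 0, 0.6], [0, 0, 3.5, 0, 0, 0, 0.6]])

```text
time: 24.87
position: [0.5418, -0.2105, 0.1357]
tool_rot: [-2.308, -2.131, 0.001]
ft_force: [0.6, 1.1, -0.3]
grip_width: 0.598
grip_force: 0.0
```

step_arm(targets=[[-0.5, 3.5, 1, 0, 0, 0, 0.6], [-0.5, 3.5, 1, 0, 0, 0, 0.6], [-0.5, 3.5, 1, 0, 0, 0, 0.6], [-0.5, 3.5, 0, 0, 0, 0, 0.6], [-0.5, 3.5, 0, 0, 0, 0, 0.6]])

```text
time: 25.28
position: [0.5174, -0.034, 0.1656]
tool_rot: [2.307, 2.131, 0.003]
ft_force: [0.2, 0.6, -0.1]
grip_width: 0.601
grip_force: 0.0
```

step_arm(targets=[[-0.5, 3.5, 0, 0, 0, 0, 0.6], [-0.5, 3.5, 0, 0, 0, 0, 0.6], [-0.5, 3.5, 0, 0, 0, 0, 0.6], [0, 0, 0, 0, 0, 0, 0.6], [0, 0, 0, 0, 0, 0, 0.6]])

```text
time: 25.7
position: [0.5018, 0.072, 0.1646]
tool_rot: [-2.302, -2.138, -0.0]
ft_force: [0.1, -1.6, -0.6]
grip_width: 0.599
grip_force: 0.0
```

```bash
python3 - 2>/dev/null <<'E'
from h import *
st,p,d,W=look('top','t11');print(st['time'],st['position'],yaw(st),st['grip_width'])
for m,c in comps(pale(p)): report(W,m,c,'p')
for u,v in((205,240),(160,250),(190,240)):print(np.nanmedian(W[v-2:v+3,u-2:u+3].reshape(-1,3),0).round(4))
E
```

```text
25.7 [0.50183639 0.07202468 0.16456215] (np.float64(-4.231985983497262), array([-0.,  0., -1.])) 0.5992437621789205
p [429.  89.] [ 905.6 -306.7  188.    11.9   89.9] [26.3, 25.8, 26.7, 26.7, 25.3] 285
p [364. 159.] [ 747.3 -148.9   88.7   17.2   75.4] [18.1, 18.8, 18.0, 18.2, 18.5] 273
p [383. 196.] [ 655.4 -186.4  114.4   33.9  -81.5] [38.4, 31.9, 25.4, 20.1, 13.8] 648
p [457. 214.] [ 604.2 -364.8  109.5   38.7   77.4] [26.2, 26.6, 25.7, 25.8, 26.1] 660
p [217. 254.] [0. 0. 0. 0. 0.] [None, None, None, None, None] 0
p [211. 383.] [0. 0. 0. 0. 0.] [None, None, None, None, None] 0
[0.5173 0.0839 0.5699]
[0.5471 0.3226 0.0215]
[0.5176 0.0998 0.5719]
```

View pics/t11.png

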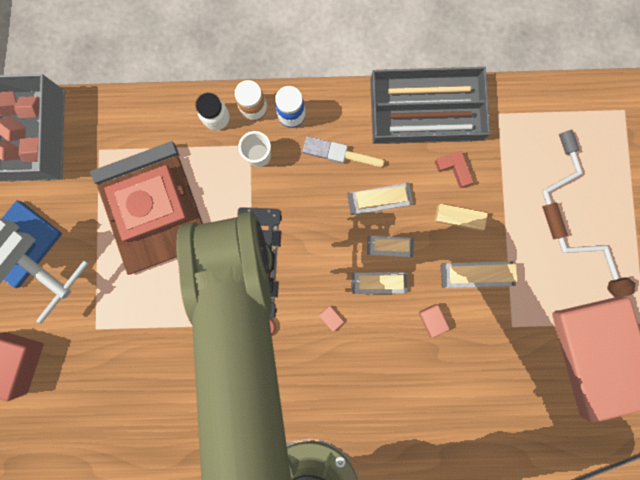

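Every cradle holds its wedge, though some are in the arm's shadow. I'll verify from depth alone.

Run:
```python
from h import *
z=np.load('pics/t11.npz');W=cloud('top',z['d'])
for n,cx,cy,a,L in(('S',542.8,-204,85.5,75),('M',459.3,-175,89,95),('L',654,-184.7,98.2,115),('XL',472.2,-402,90.2,135)):
    X=W.reshape(-1,3)*1000;q=X[:,:2]-[cx,cy];a=np.radians(a);t=q@[np.cos(a),np.sin(a)];s=q@[-np.sin(a),np.cos(a)]
    k=(abs(t)<L/2+7)&(abs(s)<24)&(X[:,2]>7.5)&(X[:,2]<60)
    hs=[round(float(np.median(X[k&(abs(t-f*L/2)<4)&(abs(s)<8),2])),1) for f in(-.8,-.4,0,.4,.8)]
    print(n,np.percentile(t[k],[1,99]).round(1),L,'s',np.percentile(s[k],[2,98]).round(1),hs)
```

```text
S [-36.2  37.9] 75 s [-14.5  12.4] [27.8, 25.2, 20.4, 17.8, 12.4]
M [-47.3  46.7] 95 s [-16.6  12.3] [32.7, 27.9, 23.3, 17.6, 13.3]
L [-58.6  55.5] 115 s [-17.9  15.8] [14.5, 20.9, 25.5, 32.1, 38.7]
XL [-67.9  66. ] 135 s [-19.8  17.3] [42.4, 35.4, 27.8, 21.2, 14.3]
```

All four are flat, 4 mm up on their base plates, and centred between the stops.

```bash
python3 -c "
from bench import ctrl
print(ctrl.close_job())"
```

```text
the job is handed in; nothing more can be done
None
```

The job is handed in: I drew the wedge out along its own axis, the board came down flat, all four wedges lie flat between the stops of their own cradles, and the block was not touched (about 26 s of the 118 s allowed).

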